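# Shut and lock the service hatch of a power-electronics case

## Robot

A 6-joint arm with a two-finger parallel gripper is mounted at the origin on the work surface. World frame = base frame: x ahead of the robot, y to its left, z up, the work surface at z = 0. Lengths are in m, angles in rad, forces in N, time in s.
With the tool pointing down it reaches from about 0.375 to 0.9 m from the base axis. Payload 3.1 kg.
Tool frame: the origin (TCP) lies on the centre line of the jaws, within the pads' length; the fingertips stand 25 mm ahead of it and the grasp point (between the pads) lies 6 mm ahead of it (robot.nose_length is the y of the fingertips in the tool frame, in m); y points along the fingers, z is the direction in which the jaws open and shut, and the axes are right-handed (so a half turn about y gives the same grasp; the last joint's range is limited). The gripper opens to 87 mm and grips with 3 to 60 N. Pads are 19 mm wide; open, the fingers measure 117 mm over their backs; the gripper's body (75 mm by 190 mm) begins 51 mm behind the grasp point.
Start: joints at [0.93, 0.527, 1.433, -0, 1.181, -0.178], TCP at [0.278, 0.56, 0.248] pointing down, gripper open.
Joint ranges: [-3.08, 3.08], [-0.75, 2.2], [0.22, 2.44], [-1.43, 4.57], [0, 2.65], [-2.85, 2.85]. Speed limits (rad/s): [2.79, 2.79, 3.14, 3.14, 3.14, 3.14].

## Interface

Orientations are given as a unit quaternion [x, y, z, w].
In Python, from rig import robot, eyes, ticket gives the robot as it stands.
- The arm moves only by the tool play_rows, never from a script. Its argument "series" is a list of rows, each a list of 7 numbers: the opening, from 0 (shut) to 1 (fully open), then the shift along the tool's x, y, z scaled (see below), then the turn, a rotation vector about the tool's x, y, z scaled (see below). In form: [[claw, dx, dy, dz, ax, ay, az], ...]. A call has 1 to 12 rows; each row shifts and turns the commanded pose from where the row before left it, along the tool's axes as they then stand; what a row does not reach is not made up. The controller multiplies each number of a shift by 100 mm and each number of a turn by 180 degrees. A row lasts 1/12 s, in which the tool goes at most 41.7 mm and 7.16 degrees, less where a joint would pass 70% of its speed; a pose out of reach is approached as far as the arm can. A call with a number of a shift or a turn outside -1 to 1 is refused whole. A call with a gripper value outside its range is refused whole. The fingers move at their own pace and stop on an object; "grip_force" is the grip in N (left out, the last holds). Time passes only in rows, so rows that do not move let the fingers close. It gives the time, the measured TCP pose, the force and the opening at its end, in the units of the state.
- robot.get_obs(): the state, without advancing time (a new reading comes with each control period).
- eyes.camera(name): name is "side" or "top"; returns the picture (384x512x3 uint8, red, green, blue); there is no depth.
- eyes.camera_params(name): a dict with "K" (3x3 intrinsics, pixels), "rvec" (rotation vector, rad) and "tvec" (3), from world to camera coordinates, as OpenCV has them. Camera axes: x right, y down, z forward; pixel columns grow to the right and rows downward; lengths in m; the calibration is good to about 2 mm. A picture is of the moment at which its call begins. camera_params takes no time and is no camera call.
- ticket.hand_in(): hands the job in, once; it reports no verdict.
The state is a dict: "time": time; "q": joint angles; "joint_velocities": joint speeds; "joint_torque": joint torques, N m; "position": TCP position; "tool_rot": TCP orientation; "ft_force": force on the tool from outside, world axes, zero at the start; "moment": the same for the moment, N m; "grip_width": finger opening in m.
Only numpy, scipy, OpenCV 4.12 (cv2) and the standard library are available. Lean on these libraries where they do the work, as an engineer would, in place of code of your own. Each camera call takes 0.05 s, during which the arm holds its last target.

## Task

The service hatch of the aluminium power-electronics case stands ajar. With the fingertips push the hatch fully shut, and only then set the fingertips in the slot of each of its two quarter-turn fasteners and turn it clockwise (seen from above) all the way to its stop, so that the hatch is locked. Nothing is to be picked up: do not raise the hatch, and leave the wrench, the roll and the jar where they are.

Things in the scene. Friction and masses are not known exactly. Their poses are not given: they have to be found in the camera images.
- case: The case, fixed to the bench: an aluminium box 200 mm (x) by 350 mm (y) by 85 mm high with ribs on both ends (12 mm more each) and orange glands at the back. Origin: centre of its underside. x points from the front edge to the hinge side, y to its left, z up.
- hatch (a joint): Angle of the hatch in rad: 0 = shut flat on the case, grows as its front edge rises; it starts between 0.25 and 0.5. Stiff hinge: it stays where it is left; 3 to 8 N pushed down at press_point moves it. Turning a fastener home with the hatch shut runs a tongue under a bar inside the case's front rim, which then holds the hatch down; open by more than about 0.05, the tongue misses or jams.
- hatch_hinge (a point): Middle of the hatch's hinge line, which runs along the case's y axis at 96 mm towards +x of the case's origin and 85 mm above the bench. The hatch is a grey plate 192 mm deep, 344 mm wide, 5 mm thick; its underside lies in the plane of the hinge line. The frame turns with the hatch: x from front edge to hinge, y along the hinge, z out of its top face.
- press_point (a point): Point on the hatch's top face midway between the two fasteners (80 mm of bare plate between their flanges), 155 mm from the hinge line and 37 mm from the front edge: where to push. With the hatch shut it is 90 mm above the bench. The frame turns with the hatch, axes as hatch_hinge.
- cam_left (a joint): Turn of the left (+y) fastener, rad: 0 = unlocked (slot parallel to the hinge line), 1.571 = locked, at its stop (slot square to the hinge line, from front edge to hinge). Grows clockwise seen from above; starts at 0 to 0.35. About 0.1 N m turns it; it stays where it is left. Fingers that do not turn along with the slot may wedge in it.
- cam_right (a joint): Turn of the right (-y) fastener, rad: 0 = unlocked (slot parallel to the hinge line), 1.571 = locked, at its stop (slot square to the hinge line, from front edge to hinge). Grows clockwise seen from above; starts at 0 to 0.35. About 0.1 N m turns it; it stays where it is left. Fingers that do not turn along with the slot may wedge in it.
- cam_left_slot (a point): Middle of the slot floor of the left (+y) fastener, on its turning axis: an aluminium disc, 100 mm across on a dark 104 mm flange, cut right across by a slot 44 mm wide, 14 mm deep, open at both ends. The frame turns with it: y along the slot, z up the axis; at joint 0 as the hatch's. 115 mm from the hinge line, 92 mm left (+y) of the hatch's middle, 4 mm above its top face.
- cam_right_slot (a point): Middle of the slot floor of the right (-y) fastener, on its turning axis: an aluminium disc, 100 mm across on a dark 104 mm flange, cut right across by a slot 44 mm wide, 14 mm deep, open at both ends. The frame turns with it: y along the slot, z up the axis; at joint 0 as the hatch's. 115 mm from the hinge line, 92 mm right (-y) of the hatch's middle, 4 mm above its top face.
- wrench: Bystander: steel wrench 200 mm long lying on the bench to the right of the case. Origin under its middle; x along it.
- tape: Bystander: grey ring-shaped roll, 96 mm across, 25 mm high, lying to the left of the case. Origin: centre of its underside.
- jar: Bystander: white jar with a steel cap, 60 mm across, 85 mm high, standing to the left of the case. Origin: centre of its underside.

How it is judged:
On the way:
1. the hatch is shut (within 0.03 rad) (value of joint hatch below 0.03 rad), for 0.2 s.
At the end, for the whole second after the job is handed in: The hatch is shut within 0.03 rad and both fasteners stand within 0.12 rad of their locked stop (above 1.45 rad); the wrench, the roll and the jar are at rest (value of joint hatch below 0.03 rad and value of joint each of cam_left, cam_right above 1.45 rad and linear speed of each of wrench, tape, jar below 0.02 m/s); the robot touches nothing.
It fails at once if a fastener turned beyond 0.5 rad while the hatch is still open by more than 0.05 rad (value of joint hatch above 0.05 rad and value of joint any of cam_left, cam_right above 0.5 rad).
It fails at once if the hatch is raised beyond 0.57 rad (value of joint hatch above 0.57 rad).
It fails at once if the wrench is displaced or lifted by more than 30 mm (distance of wrench from where it was at the start of the episode above 0.03 m).
It fails at once if the roll is displaced or lifted by more than 30 mm (distance of tape from where it was at the start of the episode above 0.03 m).
It fails at once if the jar is displaced or lifted by more than 30 mm (distance of jar from where it was at the start of the episode above 0.03 m).
It also fails if it takes over 61 s, if anything falls off the work surface, if the arm or the gripper's body presses on something with over 40 N, if the wrist force passes 120 N, or if a joint passes its speed limit or range.

## Working session

There is one attempt and no reset: what is moved stays moved. The work goes in short steps, Python scripts to look and compute and a tool call to move; the robot and the scene stay as the last step left them, time stands still between calls to the robot, and variables do not carry over. Pictures are saved under pics/ and viewed, and the job is handed in when it is done.

Besides the shell and the picture viewer there is one more tool, called after "Call:" as name([rows], argument=value, ...), one row to a line, values as JSON. play_rows: Moves the arm, as the interface text tells. Its arguments: {"type":"object","properties":{"series":{"type":"array","items":{"type":"array","items":{"type":"number"}}},"grip_force":{"type":"number"}},"required":["series"]}

```bash
ls; mkdir -p pics; python3 - <<'E'
from rig import robot, eyes, ticket
import cv2,numpy as np
print(robot.get_obs(), robot.nose_length)
for n in("side","top"):
    im=eyes.camera(n); cv2.imwrite(f"pics/{n}0.png",im[:,:,::-1]); p=eyes.camera_params(n); print(n,p)
    R=cv2.Rodrigues(np.array(p['rvec']))[0]; print(-R.T@np.array(p['tvec']).ravel())
E
```

```text
pics
{'time': 0.0, 'q': array([ 9.30519699e-01,  5.28447209e-01,  1.43389092e+00,  3.58346450e-06,
        1.18133089e+00, -1.78498312e-01]), 'joint_velocities': array([ 1.13581888e-03, -1.23274223e-03,  9.15367993e-04,  8.77125813e-04,
       -7.46273177e-04,  7.24327276e-05]), 'joint_torque': array([-1.01966998e-03, -4.40041280e+01, -1.76589096e+01,  6.32192334e-02,
        5.83365059e-02, -1.39189292e-04]), 'position': array([0.27803685, 0.55901824, 0.24658681]), 'tool_rot': array([ 0.689015  , -0.16211023,  0.16152366, -0.68766904]), 'ft_force': array([ 0.75699929, -0.6464658 , -0.78352472]), 'moment': array([ 0.01677917, -0.0244111 , -0.04313137]), 'grip_width': 0.08723958532115429} 0.025
side {'K': array([[454.55189998,   0.        , 253.32861057],
       [  0.        , 454.55189998, 190.86439069],
       [  0.        ,   0.        ,   1.        ]]), 'rvec': array([ 2.08076086, -0.33999133,  0.20365221]), 'tvec': array([-0.53784294,  0.2098511 ,  0.90299169])}
[ 0.28885988 -0.80835853  0.64173434]
top {'K': array([[357.49419628,   0.        , 255.69902049],
       [  0.        , 357.49419628, 187.78563345],
       [  0.        ,   0.        ,   1.        ]]), 'rvec': array([ 2.1365709 , -2.12584073,  0.16687234]), 'tvec': array([0.03298761, 0.59547697, 1.03076533])}
[0.41776815 0.02598076 1.114878  ]
```

View pics/side0.png

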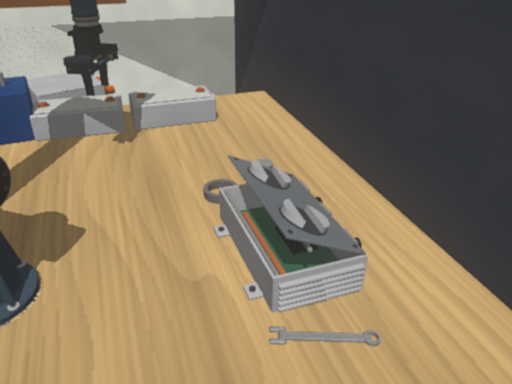

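View pics/top0.png

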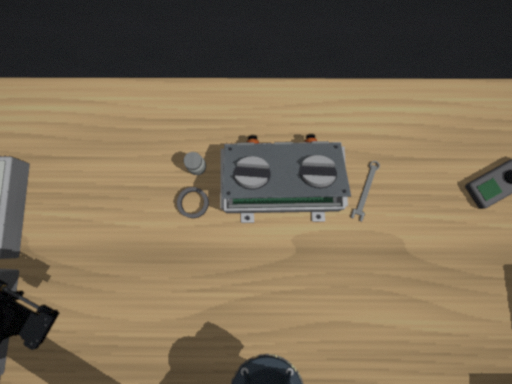

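```bash
python3 - <<'E'
import cv2
t=cv2.imread("pics/top0.png")[125:230,165:385]; cv2.imwrite("pics/topz.png",cv2.resize(t,None,fx=3.6,fy=3.6,interpolation=cv2.INTER_CUBIC))
t=cv2.imread("pics/side0.png")[145:310,195:385]; cv2.imwrite("pics/sidez.png",cv2.resize(t,None,fx=3.6,fy=3.6,interpolation=cv2.INTER_CUBIC))
E
```

```text
(no output)
```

View pics/topz.png

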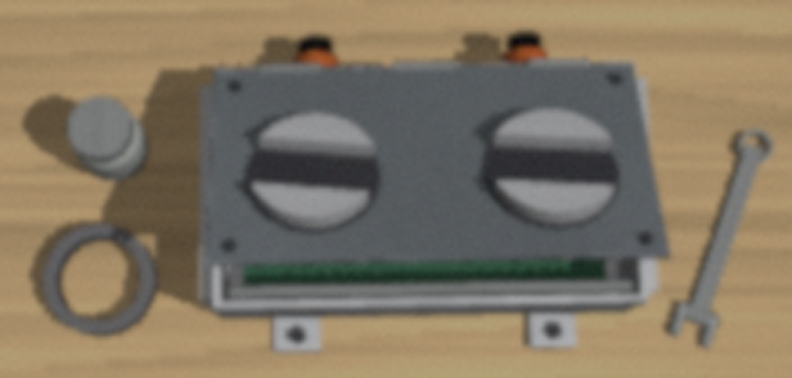

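View pics/sidez.png

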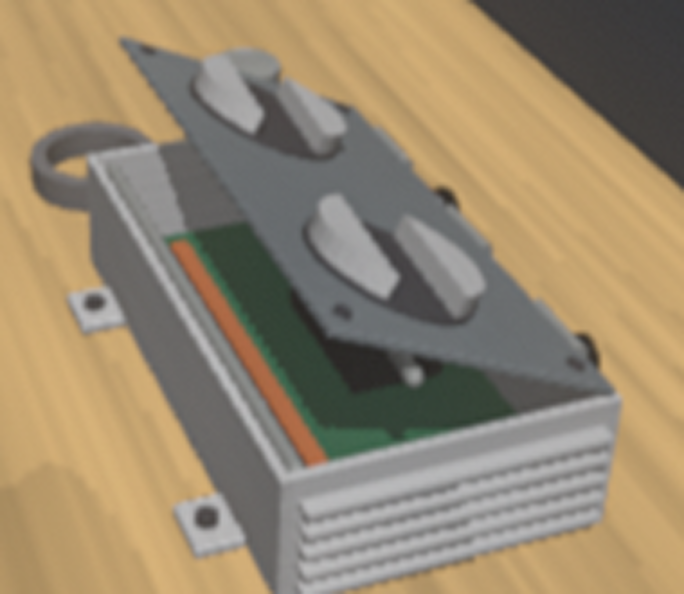

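```bash
cat > h.py <<'E'
import cv2,numpy as np
from rig import eyes
def cam(n):
    p=eyes.camera_params(n); R=cv2.Rodrigues(np.array(p['rvec']))[0]; return p['K'],R,np.array(p['tvec']).ravel()
def ray(n,u,v):
    K,R,t=cam(n); d=R.T@np.linalg.inv(K)@np.array([u,v,1.]); return -R.T@t,d
def plane(n,u,v,z):
    c,d=ray(n,u,v); return c+d*(z-c[2])/d[2]
def proj(n,X):
    K,R,t=cam(n); y=K@(R@np.asarray(X,float)+t); return y[:2]/y[2]
def tri(a,b):
    (c1,d1),(c2,d2)=ray("top",*a),ray("side",*b)
    s=np.linalg.lstsq(np.c_[d1,-d2],c2-c1,rcond=None)[0]
    p,q=c1+s[0]*d1,c2+s[1]*d2; return (p+q)/2,np.linalg.norm(p-q)
tz=lambda x,y:(165+(x+.5)/3.6-.5,125+(y+.5)/3.6-.5)
sz=lambda x,y:(195+(x+.5)/3.6-.5,145+(y+.5)/3.6-.5)
E
python3 - <<'E'
from h import *
np.set_printoptions(precision=4,suppress=True)
print("side FR,FL,BR",[plane("side",*sz(*p),.085) for p in((283,475),(90,155),(618,398))])
print("top FL,FR",[plane("top",*tz(*p),.085) for p in((212,308),(645,303))])
print("hinge corners top",[plane("top",*tz(*p),.088) for p in((214,66),(634,64))])
print("hatch FR",tri(tz(667,257),sz(330,335)));print("hatch FL",tri(tz(207,262),sz(121,38)))
print("screw bl br fl fr",tri(tz(229,245),sz(147,47)),tri(tz(645,238),sz(341,312)),tri(tz(615,78),sz(576,363)))
print("slot L,R", plane("top",*tz(313,170),.14),plane("top",*tz(551,167),.14))
E
```

```text
side FR,FL,BR [array([ 0.5323, -0.2168,  0.085 ]), array([0.5241, 0.1282, 0.085 ]), array([ 0.7273, -0.2157,  0.085 ])]
top FL,FR [array([0.5233, 0.1283, 0.085 ]), array([ 0.529, -0.219,  0.085])]
hinge corners top [array([0.7237, 0.1305, 0.088 ]), array([ 0.7265, -0.2161,  0.088 ])]
hatch FR (array([ 0.5543, -0.2168,  0.1678]), np.float64(6.397133047873478e-05))
hatch FL (array([0.5477, 0.1243, 0.1715]), np.float64(0.0017880528889381642))
screw bl br fl fr (array([0.5606, 0.1084, 0.1705]), np.float64(0.0018237061383076746)) (array([ 0.5677, -0.2007,  0.1679]), np.float64(0.001719263755945579)) (array([ 0.7107, -0.1973,  0.0996]), np.float64(0.0010810651697353638))
slot L,R [0.6251 0.0469 0.14  ] [ 0.6282 -0.1371  0.14  ]
```

```bash
cat >> h.py <<'E'
from rig import robot
from scipy.spatial.transform import Rotation as Ro
np.set_printoptions(precision=4,suppress=True)
def plan(tgt,zyaw=None):
    o=robot.get_obs(); R=Ro.from_quat(o['tool_rot']); M=R.as_matrix()
    d=np.asarray(tgt)-o['position']
    print("t",o['time'],"pos",o['position'],"F",o['ft_force'],"Mo",o['moment'],"w",o['grip_width'],"q",o['q'])
    print("x,z yaw deg",*[np.degrees(np.arctan2(M[1,k],M[0,k])) for k in(0,2)],"y",M[:,1])
    s=M.T@d*10
    print("shift units tool",s)
    if zyaw is not None:
        yv=np.array([0,0,-1.]);a=np.radians(zyaw);zv=np.array([np.cos(a),np.sin(a),0]);T=np.c_[np.cross(yv,zv),yv,zv]
        rv=(R.inv()*Ro.from_matrix(T)).as_rotvec(); print("turn units (180deg)",rv/np.pi, "deg",np.degrees(rv)); print("shift in target frame",T.T@d*10)
E
python3 - <<'E'
from h import *
plan((.571,-.045,.247),91)
plan((.571,-.045,.247),-89)
E
```

```text
t 0.1 pos [0.2781 0.5591 0.2467] F [-0.7683  0.3368 -0.1172] Mo [-0.0397  0.0049  0.0369] w 0.08720093894208773 q [ 0.9305  0.5284  1.4338  0.      1.1814 -0.1785]
x,z yaw deg -26.46226875132435 63.53777146284095 y [-0.0012 -0.0015 -1.    ]
shift units tool [ 5.3139  0.0024 -4.1025]
turn units (180deg) [ 0.0006 -0.1526 -0.0003] deg [  0.0996 -27.4622  -0.0468]
shift in target frame [ 2.8231 -0.0033 -6.0908]
t 0.1 pos [0.2781 0.5591 0.2467] F [-0.7683  0.3368 -0.1172] Mo [-0.0397  0.0049  0.0369] w 0.08720093894208773 q [ 0.9305  0.5284  1.4338  0.      1.1814 -0.1785]
x,z yaw deg -26.46226875132435 63.53777146284095 y [-0.0012 -0.0015 -1.    ]
shift units tool [ 5.3139  0.0024 -4.1025]
turn units (180deg) [0.0004 0.8474 0.0008] deg [  0.0635 152.5377   0.1352]
shift in target frame [-2.8231 -0.0033  6.0908]
```

Call:
play_rows([
  [0, 0, 0, 0, 0, -0.038, 0],
  [0, 0, 0, 0, 0, -0.038, 0],
  [0, 0, 0, 0, 0, -0.038, 0],
  [0, 0, 0, 0, 0, -0.038, 0],
  [0, 0.157, 0, -0.338, 0, 0, 0],
  [0, 0.157, 0, -0.338, 0, 0, 0],
  [0, 0.157, 0, -0.338, 0, 0, 0],
  [0, 0.157, 0, -0.338, 0, 0, 0],
  [0, 0.157, 0, -0.338, 0, 0, 0],
  [0, 0.157, 0, -0.338, 0, 0, 0],
  [0, 0.157, 0, -0.338, 0, 0, 0],
  [0, 0.157, 0, -0.338, 0, 0, 0],
], grip_force=20)

```text
time: 1.1
position: [0.4084, 0.2894, 0.2473]
tool_rot: [0.707, 0.005, -0.006, -0.707]
ft_force: [0.7, 0.3, 0.4]
grip_width: 0.0149
```

Call:
play_rows([
  [0, 0.157, 0, -0.338, 0, 0, 0],
  [0, 0.157, 0, -0.338, 0, 0, 0],
  [0, 0.157, 0, -0.338, 0, 0, 0],
  [0, 0.157, 0, -0.338, 0, 0, 0],
  [0, 0.157, 0, -0.338, 0, 0, 0],
  [0, 0.157, 0, -0.338, 0, 0, 0],
  [0, 0.157, 0, -0.338, 0, 0, 0],
  [0, 0.157, 0, -0.338, 0, 0, 0],
  [0, 0.157, 0, -0.338, 0, 0, 0],
  [0, 0.157, 0, -0.338, 0, 0, 0],
  [0, 0, 0, 0, 0, 0, 0],
])

```text
time: 2.02
position: [0.5744, -0.051, 0.2475]
tool_rot: [0.709, 0.005, -0.002, -0.706]
ft_force: [0.1, 1.0, -0.7]
grip_width: 0.0005
```

```bash
python3 - <<'E'
from h import *
plan((.571,-.045,.120),91)
E
```

```text
t 2.0167 pos [ 0.5744 -0.051   0.2475] F [ 0.1024  0.955  -0.6934] Mo [ 0.0606  0.0074 -0.0061] w 0.0005240217064719293 q [-0.281   0.4604  1.5601 -0.0029  1.1154 -1.8609]
x,z yaw deg 0.5997586202189421 90.59863320254517 y [ 0.0048 -0.0041 -1.    ]
shift units tool [-0.0391  1.2744  0.0657]
turn units (180deg) [ 0.0013 -0.0022  0.0015] deg [ 0.2399 -0.4008  0.269 ]
shift in target frame [-0.0327  1.2749  0.0606]
```

Call:
play_rows([
  [0, -0.03, 0.3, 0.06, 0, 0, 0],
  [0, 0, 0.15, 0, 0, 0, 0],
  [0, 0, 0.1, 0, 0, 0, 0],
  [0, 0, 0.1, 0, 0, 0, 0],
  [0, 0, 0.1, 0, 0, 0, 0],
  [0, 0, 0.1, 0, 0, 0, 0],
])

```text
time: 2.52
position: [0.568, -0.0383, 0.1626]
tool_rot: [0.707, 0.006, -0.005, -0.707]
ft_force: [-1.2, 0.1, 4.6]
grip_width: 0.0003
```

Call:
play_rows([
  [0, 0, 0.08, 0, 0, 0, 0],
  [0, 0, 0.08, 0, 0, 0, 0],
  [0, 0, 0.08, 0, 0, 0, 0],
  [0, 0, 0.08, 0, 0, 0, 0],
])

```text
time: 2.85
position: [0.5672, -0.0383, 0.1299]
tool_rot: [-0.707, -0.005, 0.006, 0.707]
ft_force: [-0.8, -0.1, 3.1]
grip_width: 0.0006
```

Call:
play_rows([
  [0, 0, 0.05, 0, 0, 0, 0],
  [0, 0, 0.05, 0, 0, 0, 0],
  [0, 0, 0.03, 0, 0, 0, 0],
  [0, 0, 0, 0, 0, 0, 0],
])

```text
time: 3.18
position: [0.5675, -0.0384, 0.1167]
tool_rot: [-0.707, -0.005, 0.006, 0.707]
ft_force: [-0.0, 0.0, 1.2]
grip_width: 0.0007
```

Call:
play_rows([
  [0, 0, 0.02, 0, 0, 0, 0],
  [0, 0, 0, 0, 0, 0, 0],
])

```text
time: 3.35
position: [0.5681, -0.0385, 0.1156]
tool_rot: [0.707, 0.006, -0.005, -0.707]
ft_force: [0.3, 0.6, -0.6]
grip_width: 0.0005
```

Call:
play_rows([
  [0, 0, 0.02, 0, 0, 0, 0],
  [0, 0, 0.02, 0, 0, 0, 0],
  [0, 0, 0, 0, 0, 0, 0],
])

```text
time: 3.6
position: [0.5682, -0.0385, 0.1152]
tool_rot: [0.707, 0.007, -0.005, -0.707]
ft_force: [-5.7, 0.9, 22.3]
grip_width: 0.0003
```

```bash
python3 - <<'E'
from h import *
plan((.571,-.045,.16),91)
E
```

```text
t 3.6 pos [ 0.5682 -0.0385  0.1152] F [-5.7224  0.9354 22.3216] Mo [0.1875 0.9902 0.0701] w 0.0002934116064264556 q [-0.2637  0.6374  1.686  -0.0002  0.8155 -1.8505]
x,z yaw deg 0.9263415597098597 90.92621525196734 y [ 0.0025 -0.0008 -1.    ]
shift units tool [ 0.0282 -0.4474 -0.0661]
turn units (180deg) [ 0.0003 -0.0004  0.0008] deg [ 0.0509 -0.0737  0.1425]
shift in target frame [ 0.027  -0.4476 -0.0657]
```

Firm stop at tip height 90 mm, 22 N: shut. Lift, move back to the side and look.

Call:
play_rows([
  [0, 0, -0.1, 0, 0, 0, 0],
  [0, 0, -0.4, 0, 0, 0, 0],
  [0, 0, -0.4, 0, 0, 0, 0],
  [0.75, 0, -0.2, 0, 0, 0, 0],
  [0.75, -0.4, 0, 0, 0, 0, 0],
  [0.75, -0.4, 0, 0, 0, 0, 0],
  [0.75, -0.4, 0, 0, 0, 0, 0],
  [0.75, -0.3, 0, 0, 0, 0, 0],
  [0.75, 0, 0, 0, 0, 0, 0],
])

```text
time: 4.35
position: [0.4097, -0.0386, 0.221]
tool_rot: [-0.706, -0.002, 0.008, 0.708]
ft_force: [-0.4, 0.9, -1.3]
grip_width: 0.0327
```

```bash
python3 - <<'E'
from h import *
for n in("side","top"):
    im=eyes.camera(n)[:,:,::-1]
    t=im[125:230,165:385] if n=="top" else im[145:310,195:385]
    cv2.imwrite(f"pics/{n}1.png",cv2.resize(t,None,fx=3.6,fy=3.6,interpolation=cv2.INTER_CUBIC))
plan((.571,-.045,.16),91)
E
```

```text
t 4.45 pos [ 0.4171 -0.0408  0.2221] F [ 0.7485  0.6809 -1.2927] Mo [ 0.0333 -0.0443  0.0083] w 0.04037251907282081 q [-0.3657  0.2935  1.9551  0.0002  0.8913 -1.9515]
x,z yaw deg 0.8520816730101505 90.85203930373275 y [ 0.0016 -0.0004 -1.    ]
shift units tool [ 1.5369  0.6231 -0.0646]
turn units (180deg) [ 0.0001 -0.0008  0.0005] deg [ 0.0265 -0.1479  0.0918]
shift in target frame [ 1.5378  0.6207 -0.0689]
```

View pics/top1.png

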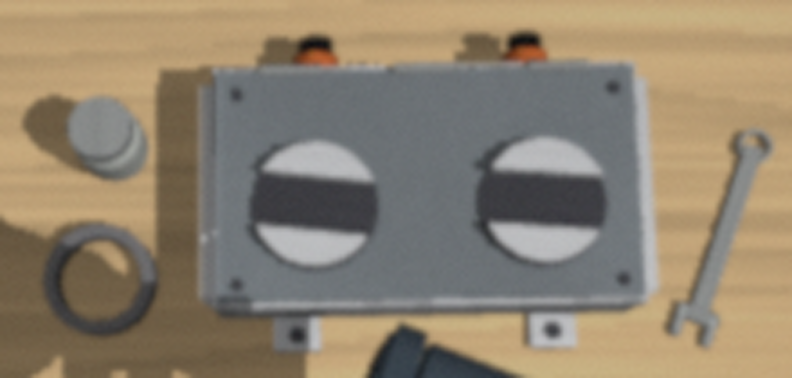

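View pics/side1.png

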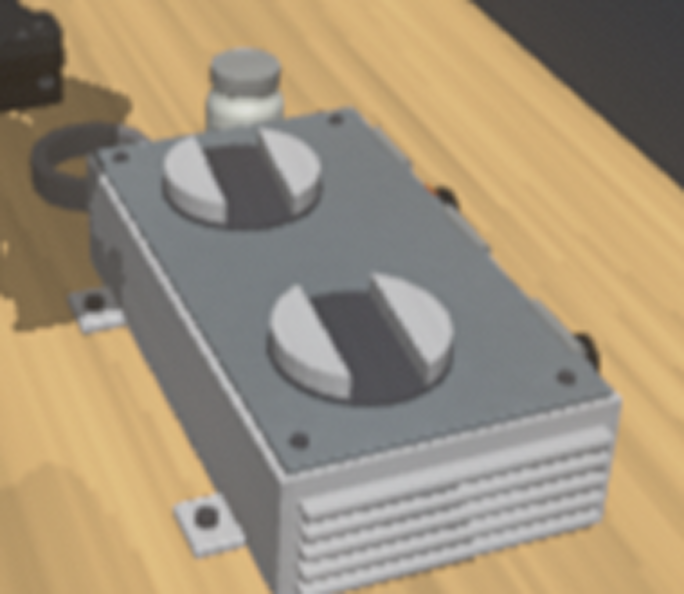

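```bash
cat >> h.py <<'E'
def discs():
    # bright halves of both discs in the top picture -> disc centres (plane z=.108), slot yaw
    g=cv2.cvtColor(eyes.camera("top"),cv2.COLOR_RGB2GRAY); g=cv2.resize(g,None,fx=4,fy=4,interpolation=cv2.INTER_CUBIC)
    out={}
    for nm,y in(("L",.048),("R",-.136)):
        c=proj("top",(.609,y,.108))*4+1.5
        m=np.zeros_like(g); cv2.circle(m,tuple(int(v) for v in c),88,255,-1)
        b=((g>165)&(m>0)).astype(np.uint8)
        cs=[k for k in cv2.findContours(b,cv2.RETR_EXTERNAL,cv2.CHAIN_APPROX_NONE)[0] if cv2.contourArea(k)>1200]
        cs=sorted(cs,key=cv2.contourArea)[-2:]
        P=np.vstack(cs)[:,0]; hull=cv2.convexHull(P); 
        def w(p): return plane("top",(p[0]-1.5)/4,(p[1]-1.5)/4,.108)[:2]
        W=np.array([w(p) for p in P.astype(float)]).astype(np.float32)
        (cx,cy),r=cv2.minEnclosingCircle(W)
        # slot yaw: line joining half centroids is square to slot
        q=[]
        for k in cs:
            M=cv2.moments(k); q.append(w((M['m10']/M['m00'],M['m01']/M['m00'])))
        q.sort(key=lambda a:a[0]); d=q[-1]-q[0]; sl=np.degrees(np.arctan2(d[1],d[0]))+90
        print(nm,"centre",cx,cy,"r",r,"n",len(cs),"slot yaw",sl,"mid",(q[0]+q[-1])/2,"areas",[cv2.contourArea(k) for k in cs])
E
python3 - <<'E'
from h import *
discs()
E
```

```text
L centre 0.6057314276695251 0.046366311609745026 r 0.0486195832490921 n 2 slot yaw 84.38324041430201 mid [0.6055 0.046 ] areas [2601.0, 2646.5]
R centre 0.6099873781204224 -0.13743382692337036 r 0.04867012798786163 n 2 slot yaw 86.04004951729917 mid [ 0.6096 -0.1377] areas [2600.5, 2665.0]
```

Call:
play_rows([
  [0.75, 0, 0, 0, 0, 0.0356, 0],
  [0.75, 0, 0, 0, 0, 0, 0],
  [0.75, 0, 0, 0, 0, 0, 0],
])

```text
time: 4.75
position: [0.4192, -0.0412, 0.2217]
tool_rot: [0.707, -0.032, 0.034, -0.706]
ft_force: [0.6, -0.7, -0.1]
grip_width: 0.062
```

```bash
python3 - <<'E'
from h import *
plan((.606,.0468,.17),84.4)
E
```

```text
t 4.75 pos [ 0.4192 -0.0412  0.2217] F [ 0.5744 -0.7196 -0.1185] Mo [ 0.0264 -0.0007  0.0586] w 0.06204318545448824 q [-0.3646  0.2968  1.9511  0.      0.8918 -1.8422]
x,z yaw deg -5.341146184770434 84.65880643395374 y [ 0.0017 -0.0006 -1.    ]
shift units tool [1.7773 0.5194 1.0501]
turn units (180deg) [0.0001 0.0014 0.0006] deg [0.0264 0.2588 0.1018]
shift in target frame [1.7735 0.5168 1.0579]
```

Call:
play_rows([
  [0.75, 0.3, 0, 0.175, 0, 0, 0],
  [0.75, 0.3, 0, 0.175, 0, 0, 0],
  [0.75, 0.3, 0, 0.175, 0, 0, 0],
  [0.75, 0.3, 0, 0.175, 0, 0, 0],
  [0.75, 0.3, 0, 0.175, 0, 0, 0],
  [0.75, 0.277, 0, 0.175, 0, 0, 0],
  [0.75, 0, 0.3, 0, 0, 0, 0],
  [0.75, 0, 0.2, 0, 0, 0, 0],
  [0.75, 0, 0, 0, 0, 0, 0],
  [0.75, 0, 0, 0, 0, 0, 0],
])

```text
time: 5.58
position: [0.604, 0.047, 0.1701]
tool_rot: [-0.706, 0.034, -0.032, 0.706]
ft_force: [-0.4, 0.2, -0.6]
grip_width: 0.0648
```

```bash
python3 - <<'E'
from h import *
plan((.606,.0468,.123),84.4)
E
```

```text
t 5.5833 pos [0.604  0.047  0.1701] F [-0.4423  0.2469 -0.5819] Mo [ 0.0585  0.0164 -0.009 ] w 0.06476487619333354 q [-0.1066  0.5978  1.5514 -0.      0.9957 -1.5831]
x,z yaw deg -5.400519430518677 84.59947588765607 y [-0.0033  0.0003 -1.    ]
shift units tool [ 0.0213  0.471  -0.0004]
turn units (180deg) [-0.      0.0011 -0.001 ] deg [-0.0011  0.1995 -0.1884]
shift in target frame [ 0.0198  0.4711 -0.0003]
```

Call:
play_rows([
  [0.75, 0.02, 0.1, 0, 0, 0, 0],
  [0.75, 0, 0.1, 0, 0, 0, 0],
  [0.75, 0, 0.1, 0, 0, 0, 0],
  [0.75, 0, 0.1, 0, 0, 0, 0],
  [0.75, 0, 0.07, 0, 0, 0, 0],
  [0.75, 0, 0, 0, 0, 0, 0],
  [0.75, 0, 0, 0, 0, 0, 0],
])

```text
time: 6.17
position: [0.6061, 0.0465, 0.1239]
tool_rot: [-0.706, 0.034, -0.034, 0.706]
ft_force: [-0.9, 0.6, -0.5]
grip_width: 0.0653
```

```bash
python3 - <<'E'
from h import *
plan((.606,.0468,.123),84.4)
im=eyes.camera("side")[:,:,::-1][145:310,195:385]
cv2.imwrite("pics/side2.png",cv2.resize(im,None,fx=3.6,fy=3.6,interpolation=cv2.INTER_CUBIC))
E
```

```text
t 6.1667 pos [0.6061 0.0465 0.1239] F [-0.9113  0.5811 -0.4555] Mo [ 0.0376 -0.0283  0.0274] w 0.06532166641523068 q [-0.1071  0.6637  1.5783 -0.      0.9008 -1.5817]
x,z yaw deg -5.5113982645244315 84.48860241180584 y [-0.0012  0.0001 -1.    ]
shift units tool [-0.0011  0.0094  0.0034]
turn units (180deg) [ 0.      0.0005 -0.0004] deg [ 0.0006  0.0886 -0.0716]
shift in target frame [-0.0011  0.0094  0.0033]
```

View pics/side2.png

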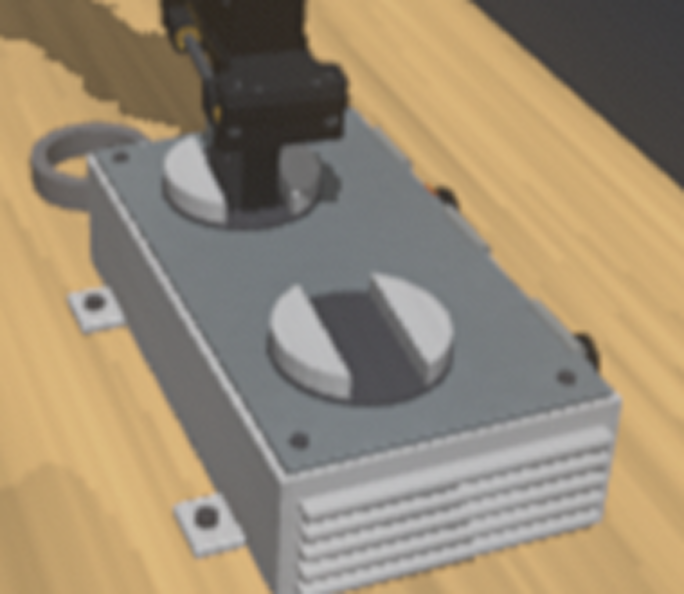

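The fingers stand in the left slot (side picture, finger at about (258,185)) and there is no contact force. Now turning.

Call:
play_rows([
  [0.75, 0, 0, 0, 0, 0.025, 0],
  [0.75, 0, 0, 0, 0, 0.025, 0],
  [0.75, 0, 0, 0, 0, 0.025, 0],
  [0.75, 0, 0, 0, 0, 0.025, 0],
  [0.75, 0, 0, 0, 0, 0.025, 0],
  [0.75, 0, 0, 0, 0, 0.025, 0],
  [0.75, 0, 0, 0, 0, 0.025, 0],
  [0.75, 0, 0, 0, 0, 0.025, 0],
  [0.75, 0, 0, 0, 0, 0, 0],
])

```text
time: 6.97
position: [0.6059, 0.047, 0.1251]
tool_rot: [-0.661, 0.251, -0.251, 0.661]
ft_force: [-2.8, 0.5, 0.2]
grip_width: 0.0653
```

```bash
python3 - <<'E'
from h import *
plan((.606,.0468,.123),-15)
E
```

```text
t 6.9667 pos [0.6059 0.047  0.1251] F [-2.7617  0.4539  0.2197] Mo [0.1585 0.279  0.0489] w 0.06533992925764172 q [-0.1064  0.6618  1.5784  0.0006  0.9022 -0.9523]
x,z yaw deg -41.557941518568455 48.44206233324416 y [-0.0007  0.0006 -1.    ]
shift units tool [ 0.0024  0.0209 -0.0012]
turn units (180deg) [ 0.0002  0.3525 -0.0002] deg [ 0.0327 63.4421 -0.0445]
shift in target frame [0.0021 0.0209 0.0016]
```

Call:
play_rows([
  [0.75, 0, 0.01, 0, 0, 0.027, 0],
  [0.75, 0, 0, 0, 0, 0.027, 0],
  [0.75, 0, 0, 0, 0, 0.027, 0],
  [0.75, 0, 0, 0, 0, 0.027, 0],
  [0.75, 0, 0, 0, 0, 0.027, 0],
  [0.75, 0, 0, 0, 0, 0.027, 0],
  [0.75, 0, 0, 0, 0, 0.027, 0],
  [0.75, 0, 0, 0, 0, 0.027, 0],
  [0.75, 0, 0, 0, 0, 0.027, 0],
  [0.75, 0, 0, 0, 0, 0.027, 0],
  [0.75, 0, 0, 0, 0, 0.027, 0],
  [0.75, 0, 0, 0, 0, 0, 0],
])

```text
time: 7.97
position: [0.6069, 0.0461, 0.124]
tool_rot: [0.478, -0.521, 0.521, -0.478]
ft_force: [0.2, -0.2, -0.2]
grip_width: 0.0652
```

```bash
python3 - <<'E'
from h import *
plan((.606,.0468,.123),-15)
E
```

```text
t 7.9667 pos [0.6069 0.0461 0.124 ] F [ 0.2293 -0.1974 -0.2261] Mo [-0.1068  0.0872 -0.0067] w 0.06516048071349884 q [-0.1073  0.6637  1.578  -0.0008  0.8987 -0.0209]
x,z yaw deg -94.92574698411097 -4.925701924455125 y [ 0.0012 -0.0007 -1.    ]
shift units tool [-0.0064  0.0105 -0.0091]
turn units (180deg) [-0.0004  0.056   0.0002] deg [-0.0727 10.0743  0.0309]
shift in target frame [-0.0047  0.0105 -0.0101]
```

Call:
play_rows([
  [0.75, 0, 0, 0, 0, 0.02, 0],
  [0.75, 0, 0, 0, 0, 0.02, 0],
  [0.75, 0, 0, 0, 0, 0.016, 0],
  [0.75, 0, 0, 0, 0, 0, 0],
])

```text
time: 8.3
position: [0.6069, 0.0457, 0.124]
tool_rot: [0.431, -0.56, 0.561, -0.431]
ft_force: [-1.0, -2.3, 0.5]
grip_width: 0.0655
```

```bash
python3 - <<'E'
from h import *
plan((.606,.0468,.123),-18)
E
```

```text
t 8.3 pos [0.6069 0.0457 0.124 ] F [-0.999  -2.3417  0.5053] Mo [-0.534   0.1987  0.147 ] w 0.06552896272822717 q [-0.1076  0.6637  1.5779 -0.0018  0.8987  0.1528]
x,z yaw deg -104.85899650840221 -14.858902701515708 y [ 0.001  -0.0015 -1.    ]
shift units tool [-0.0087  0.0102 -0.0113]
turn units (180deg) [-0.0004  0.0175  0.0004] deg [-0.0799  3.141   0.0667]
shift in target frame [-0.008   0.0102 -0.0117]
```

Call:
play_rows([
  [0.75, 0, 0, 0, 0, 0.01, 0],
  [0.75, 0, 0, 0, 0, 0.01, 0],
  [0.75, 0, 0, 0, 0, 0, 0],
])

```text
time: 8.55
position: [0.6068, 0.0455, 0.124]
tool_rot: [0.417, -0.57, 0.573, -0.416]
ft_force: [-0.7, -2.7, 1.7]
grip_width: 0.0653
```

```bash
python3 - <<'E'
from h import *
plan((.606,.0468,.123),-18)
im=eyes.camera("side")[:,:,::-1][145:310,195:385]
cv2.imwrite("pics/side3.png",cv2.resize(im,None,fx=3.6,fy=3.6,interpolation=cv2.INTER_CUBIC))
E
```

```text
t 8.55 pos [0.6068 0.0455 0.124 ] F [-0.6639 -2.7169  1.6755] Mo [-0.5568  0.2773  2.6564] w 0.06533593231698123 q [-0.1065  0.6638  1.5779 -0.0056  0.8987  0.208 ]
x,z yaw deg -107.82208296110447 -17.821595452946628 y [ 0.0008 -0.0045 -1.    ]
shift units tool [-0.0098  0.0102 -0.0114]
turn units (180deg) [-0.0007  0.001   0.0013] deg [-0.1213  0.1782  0.2309]
shift in target frame [-0.0097  0.0103 -0.0114]
```

View pics/side3.png

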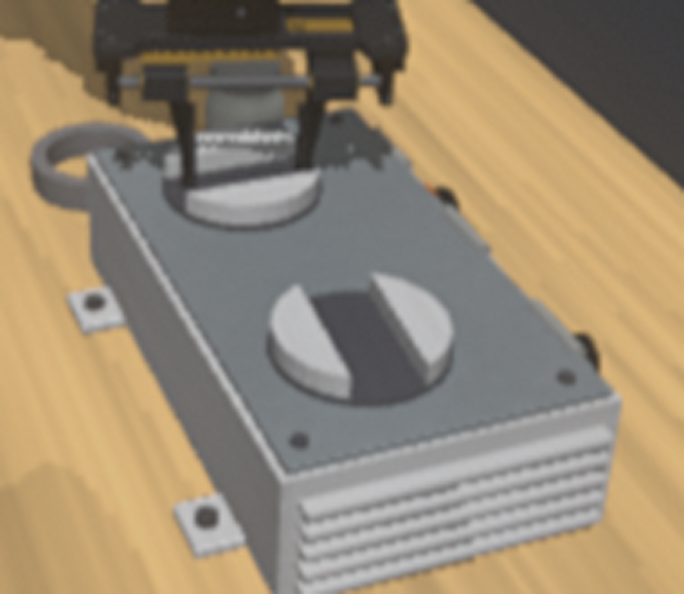

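The turning moment jumped from 0.1 to 2.7 N m at yaw -17.8°, so the left fastener is at its stop. I'll turn the fingers back to mid-slot, lift, then go to the right one.

Call:
play_rows([
  [0.75, 0, 0, 0, 0, -0.03, 0],
  [0.75, 0, 0, 0, 0, -0.03, 0],
  [0.75, 0, 0, 0, 0, -0.03, 0],
  [0.75, 0, 0, 0, 0, 0, 0],
  [0.75, 0, -0.15, 0, 0, 0, 0],
  [0.75, 0, -0.3, 0, 0, 0, 0],
  [0.75, 0, -0.3, 0, 0, 0, 0],
  [0.75, 0, 0, 0, 0, 0, 0],
])

```text
time: 9.27
position: [0.6105, 0.0468, 0.2044]
tool_rot: [0.485, -0.509, 0.514, -0.491]
ft_force: [1.4, 0.2, 0.9]
grip_width: 0.0651
```

```bash
python3 - <<'E'
from h import *
plan((.610,-.137,.198),86)
E
```

```text
t 9.2667 pos [0.6105 0.0468 0.2044] F [1.3964 0.2156 0.858 ] Mo [-0.0195  0.044  -0.0042] w 0.06514124925257508 q [-0.1068  0.556   1.5176  0.0025  1.0558 -0.061 ]
x,z yaw deg -92.6930668865488 -2.6940908900195644 y [ 0.0123  0.0009 -0.9999]
shift units tool [1.8366 0.0628 0.0811]
turn units (180deg) [-0.0035 -0.4927  0.0027] deg [ -0.6219 -88.6923   0.4788]
shift in target frame [ 0.1237  0.0645 -1.8341]
```

Call:
play_rows([
  [0.75, 0.3, 0, 0, 0, 0, 0],
  [0.75, 0.3, 0, 0, 0, 0, 0],
  [0.75, 0.3, 0, 0, 0, 0, 0],
  [0.75, 0.3, 0, 0, 0, 0, 0],
  [0.75, 0.3, 0, 0, 0, 0, 0],
  [0.75, 0.33, 0, 0.06, 0, 0, 0],
  [0.75, 0, 0, 0, 0, -0.038, 0],
  [0.75, 0, 0, 0, 0, -0.038, 0],
  [0.75, 0, 0, 0, 0, -0.038, 0],
  [0.75, 0, 0, 0, 0, -0.038, 0],
  [0.75, 0, 0, 0, 0, -0.038, 0],
  [0.75, 0, 0, 0, 0, -0.038, 0],
])

```text
time: 10.27
position: [0.6048, -0.1362, 0.1982]
tool_rot: [-0.637, 0.306, -0.306, 0.638]
ft_force: [-0.0, -0.1, 0.1]
grip_width: 0.0653
```

Call:
play_rows([
  [0.75, 0, 0, 0, 0, -0.038, 0],
  [0.75, 0, 0, 0, 0, -0.038, 0],
  [0.75, 0, 0, 0, 0, -0.038, 0],
  [0.75, 0, 0, 0, 0, -0.038, 0],
  [0.75, 0, 0, 0, 0, -0.038, 0],
  [0.75, 0, 0, 0, 0, -0.038, 0],
  [0.75, 0, 0, 0, 0, -0.037, 0],
  [0.75, 0, 0, 0, 0, 0, 0],
  [0.75, 0, 0, 0, 0, 0, 0],
])

```text
time: 11.02
position: [0.6047, -0.1363, 0.1983]
tool_rot: [-0.706, 0.025, -0.025, 0.707]
ft_force: [-0.2, 0.1, -0.4]
grip_width: 0.0655
```

```bash
python3 - <<'E'
from h import *
plan((.610,-.137,.123),86)
im=eyes.camera("side")[:,:,::-1][145:310,195:385]
cv2.imwrite("pics/side4.png",cv2.resize(im,None,fx=3.6,fy=3.6,interpolation=cv2.INTER_CUBIC))
E
```

```text
t 11.0167 pos [ 0.6047 -0.1363  0.1983] F [-0.2094  0.1384 -0.4056] Mo [ 0.0186 -0.0418  0.0492] w 0.06545026122360988 q [-0.4022  0.5774  1.494   0.0013  1.0703 -1.9035]
x,z yaw deg -4.017129007877791 85.98289127459981 y [ 0.0004  0.0011 -1.    ]
shift units tool [ 0.0529  0.7534 -0.0044]
turn units (180deg) [-0.0003 -0.0001  0.0001] deg [-0.0622 -0.0171  0.0187]
shift in target frame [ 0.0532  0.7534 -0.0036]
```

View pics/side4.png

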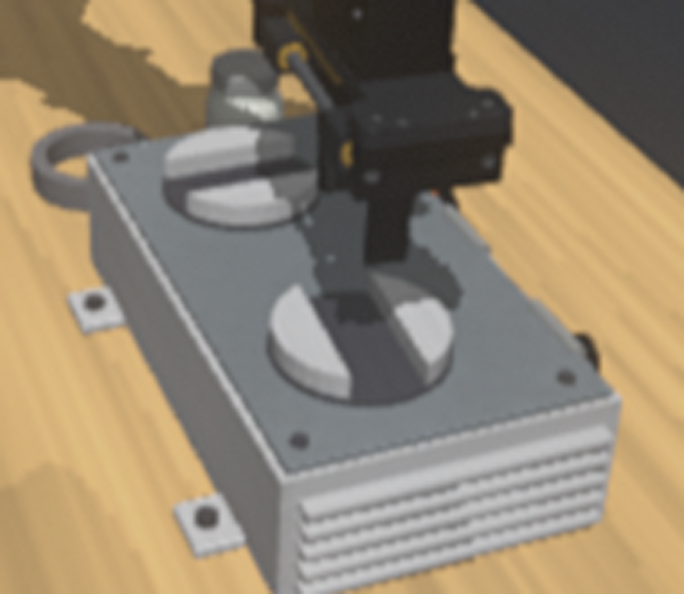

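The left slot now runs front to back at about (245,178), and the gripper hovers over the right slot. Descending.

Call:
play_rows([
  [0.75, 0.053, 0.15, 0, 0, 0, 0],
  [0.75, 0, 0.15, 0, 0, 0, 0],
  [0.75, 0, 0.1, 0, 0, 0, 0],
  [0.75, 0, 0.1, 0, 0, 0, 0],
  [0.75, 0, 0.1, 0, 0, 0, 0],
  [0.75, 0, 0.1, 0, 0, 0, 0],
  [0.75, 0, 0.05, 0, 0, 0, 0],
  [0.75, 0, 0, 0, 0, 0, 0],
  [0.75, 0, 0, 0, 0, 0, 0],
])

```text
time: 11.82
position: [0.6099, -0.1369, 0.1233]
tool_rot: [-0.707, 0.023, -0.023, 0.707]
ft_force: [-0.2, -0.8, -0.8]
grip_width: 0.0654
```

```bash
python3 - <<'E'
from h import *
plan((.610,-.137,.123),86)
E
```

```text
t 11.8167 pos [ 0.6099 -0.1369  0.1233] F [-0.2423 -0.7624 -0.7903] Mo [ 0.0198  0.0322 -0.0049] w 0.0653990527963386 q [-0.3994  0.6825  1.5334  0.      0.926  -1.9052]
x,z yaw deg -3.721771706918984 86.27822636179927 y [-0.0003  0.0001 -1.    ]
shift units tool [ 0.0011  0.0034 -0.0007]
turn units (180deg) [-0.      0.0015 -0.0001] deg [-0.0063  0.2782 -0.0174]
shift in target frame [ 0.0011  0.0034 -0.0007]
```

Total turn about 104° to yaw -17.8.

Call:
play_rows([
  [0.75, 0, 0, 0, 0, 0.026, 0],
  [0.75, 0, 0, 0, 0, 0.026, 0],
  [0.75, 0, 0, 0, 0, 0.026, 0],
  [0.75, 0, 0, 0, 0, 0.026, 0],
  [0.75, 0, 0, 0, 0, 0.026, 0],
  [0.75, 0, 0, 0, 0, 0.026, 0],
  [0.75, 0, 0, 0, 0, 0.026, 0],
  [0.75, 0, 0, 0, 0, 0.026, 0],
  [0.75, 0, 0, 0, 0, 0.026, 0],
  [0.75, 0, 0, 0, 0, 0.026, 0],
  [0.75, 0, 0, 0, 0, 0.026, 0],
])

```text
time: 12.73
position: [0.61, -0.1366, 0.1243]
tool_rot: [-0.626, 0.329, -0.329, 0.626]
ft_force: [-0.2, 0.8, -0.1]
grip_width: 0.0653
```

Call:
play_rows([
  [0.75, 0, 0, 0, 0, 0.026, 0],
  [0.75, 0, 0, 0, 0, 0.026, 0],
  [0.75, 0, 0, 0, 0, 0.026, 0],
  [0.75, 0, 0, 0, 0, 0.026, 0],
  [0.75, 0, 0, 0, 0, 0.026, 0],
  [0.75, 0, 0, 0, 0, 0.026, 0],
  [0.75, 0, 0, 0, 0, 0.026, 0],
  [0.75, 0, 0, 0, 0, 0.026, 0],
  [0.75, 0, 0, 0, 0, 0.026, 0],
  [0.75, 0, 0, 0, 0, 0, 0],
])

```text
time: 13.57
position: [0.6108, -0.1378, 0.1245]
tool_rot: [0.467, -0.53, 0.532, -0.467]
ft_force: [1.4, -0.2, -0.6]
grip_width: 0.0653
```

```bash
python3 - <<'E'
from h import *
plan((.610,-.137,.123),-18)
E
```

```text
t 13.5667 pos [ 0.6108 -0.1378  0.1245] F [ 1.3714 -0.2177 -0.5941] Mo [-0.2742 -0.0963  0.0399] w 0.06527320161404804 q [-0.3998  0.6811  1.5323 -0.0009  0.9251 -0.2705]
x,z yaw deg -97.37841982895688 -7.378173672339688 y [ 0.0026 -0.0019 -1.    ]
shift units tool [-0.0071  0.0146 -0.0093]
turn units (180deg) [-0.0009  0.059   0.0004] deg [-0.1672 10.6217  0.0734]
shift in target frame [-0.0053  0.0146 -0.0104]
```

Call:
play_rows([
  [0.75, 0, 0, 0, 0, 0.018, 0],
  [0.75, 0, 0, 0, 0, 0.018, 0],
  [0.75, 0, 0, 0, 0, 0.012, 0],
  [0.75, 0, 0, 0, 0, 0, 0],
])

```text
time: 13.9
position: [0.6107, -0.1383, 0.1244]
tool_rot: [0.427, -0.562, 0.565, -0.427]
ft_force: [0.7, -4.3, -0.4]
grip_width: 0.0655
```

```bash
python3 - <<'E'
from h import *
plan((.610,-.137,.123),-18)
E
```

```text
t 13.9 pos [ 0.6107 -0.1383  0.1244] F [ 0.6727 -4.3071 -0.3668] Mo [-0.7744 -0.0371  0.5093] w 0.06546524838485157 q [-0.4     0.6813  1.5322 -0.0027  0.9249 -0.1239]
x,z yaw deg -105.72054260121729 -15.720105510014388 y [ 0.0021 -0.0033 -1.    ]
shift units tool [-0.0109  0.0139 -0.0108]
turn units (180deg) [-0.001   0.0127  0.0008] deg [-0.1724  2.2797  0.1444]
shift in target frame [-0.0104  0.014  -0.0112]
```

Call:
play_rows([
  [0.75, 0, 0, 0, 0, 0.01, 0],
  [0.75, 0, 0, 0, 0, 0.004, 0],
  [0.75, 0, 0, 0, 0, 0, 0],
])

```text
time: 14.15
position: [0.6108, -0.1383, 0.1244]
tool_rot: [0.417, -0.57, 0.573, -0.416]
ft_force: [0.7, -5.1, 1.2]
grip_width: 0.0654
```

```bash
python3 - <<'E'
from h import *
plan((.610,-.137,.123),-18)
E
```

```text
t 14.15 pos [ 0.6108 -0.1383  0.1244] F [ 0.7244 -5.087   1.1791] Mo [-1.0225 -0.036   2.7551] w 0.06537634597710959 q [-0.3991  0.6813  1.532  -0.0051  0.9248 -0.084 ]
x,z yaw deg -107.8783392376668 -17.877563040109756 y [ 0.0016 -0.0051 -1.    ]
shift units tool [-0.0105  0.014  -0.0114]
turn units (180deg) [-0.001   0.0007  0.0014] deg [-0.1793  0.122   0.2482]
shift in target frame [-0.0104  0.0141 -0.0114]
```

The right fastener shows the same stop signature (2.76 N m at -17.9°). I'll back off, lift, retreat towards the base and check.

Call:
play_rows([
  [0.75, 0, 0, 0, 0, -0.03, 0],
  [0.75, 0, 0, 0, 0, -0.03, 0],
  [0.75, 0, 0, 0, 0, -0.03, 0],
  [0.75, 0, 0, 0, 0, 0, 0],
  [0.75, 0, -0.15, 0, 0, 0, 0],
  [0.75, 0, -0.3, 0, 0, 0, 0],
  [0.75, 0, -0.3, 0, 0, 0, 0],
  [0.75, 0, -0.3, 0, 0, 0, 0],
  [0.75, 0, 0, -0.4, 0, 0, 0],
  [0.75, 0, 0, -0.4, 0, 0, 0],
  [0.75, 0, 0, -0.4, 0, 0, 0],
  [0.75, 0, 0, -0.4, 0, 0, 0],
])

```text
time: 15.15
position: [0.4482, -0.1291, 0.2287]
tool_rot: [-0.488, 0.512, -0.511, 0.489]
ft_force: [-1.3, 0.1, -0.8]
grip_width: 0.0651
```

Call:
play_rows([
  [0.75, 0, 0, -0.2, 0, 0, 0],
  [0.75, 0, 0, 0, 0, 0, 0],
  [0.75, 0, 0, 0, 0, 0, 0],
  [0.75, 0, 0, 0, 0, 0, 0],
])

```text
time: 15.48
position: [0.4315, -0.1301, 0.2291]
tool_rot: [0.489, -0.51, 0.511, -0.49]
ft_force: [0.2, 0.5, 0.2]
grip_width: 0.0651
```

```bash
cat > fin.py <<'E'
from h import *
for n in("side","top"):
    im=eyes.camera(n)[:,:,::-1]
    t=im[125:230,165:385] if n=="top" else im[145:310,195:385]
    cv2.imwrite(f"pics/{n}5.png",cv2.resize(t,None,fx=3.6,fy=3.6,interpolation=cv2.INTER_CUBIC))
try: discs()
except Exception as e: print(e)
E
python3 fin.py
```

```text
L centre 0.6063082218170166 0.046452440321445465 r 0.049138180911540985 n 2 slot yaw 7.380787392467582 mid [0.6094 0.0461] areas [2200.0, 2812.5]
R centre 0.6101204752922058 -0.13778673112392426 r 0.04939861223101616 n 2 slot yaw 1.7297967571506803 mid [ 0.6094 -0.1376] areas [2810.0, 2942.5]
```

View pics/top5.png

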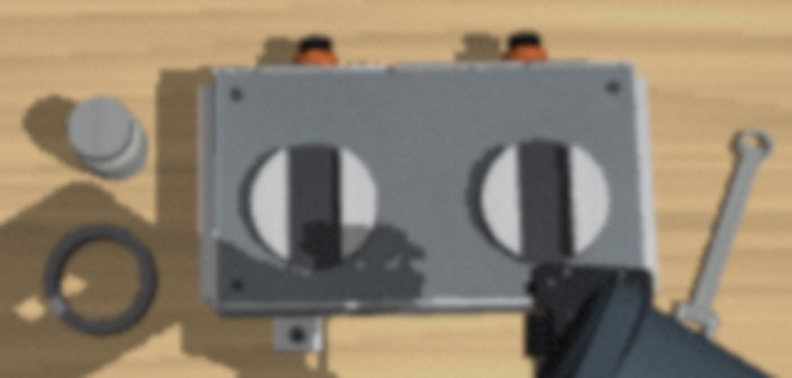

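View pics/side5.png

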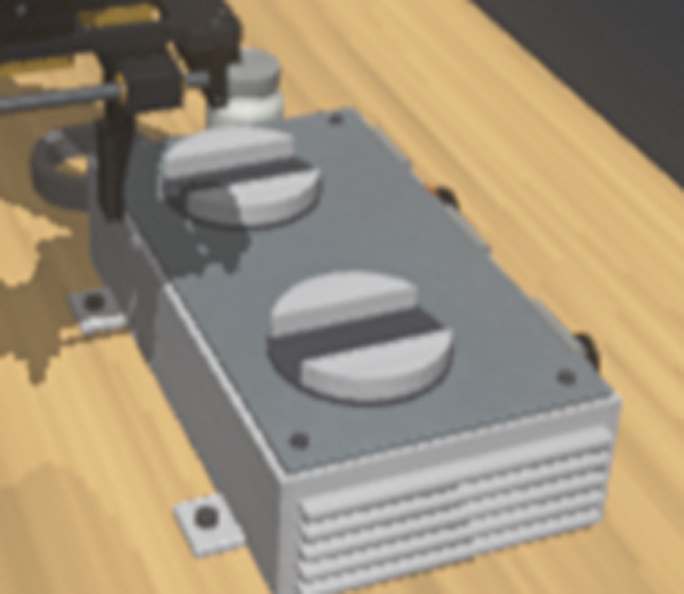

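The left reading (7.4°) is biased by the gripper's shadow over that disc. I'll move the arm aside and measure again.

Call:
play_rows([
  [0.75, 0.4, 0, 0, 0, 0, 0],
  [0.75, 0.4, 0, 0, 0, 0, 0],
  [0.75, 0.4, 0, 0, 0, 0, 0],
  [0.75, 0.4, 0, 0, 0, 0, 0],
  [0.75, 0.4, 0, 0, 0, 0, 0],
  [0.75, 0, 0, 0, 0, 0, 0],
  [0.75, 0, 0, 0, 0, 0, 0],
  [0.75, 0, 0, 0, 0, 0, 0],
])

```text
time: 16.3
position: [0.4222, -0.3292, 0.2279]
tool_rot: [-0.49, 0.511, -0.509, 0.49]
ft_force: [0.5, 0.6, -0.2]
grip_width: 0.0652
```

```bash
sed -i 's/}5.png/}6.png/' fin.py; python3 fin.py
```

```text
L centre 0.6066736578941345 0.0464523620903492 r 0.04921705275774002 n 2 slot yaw 9.648225503643616 mid [0.612  0.0466] areas [1852.5, 2737.5]
R centre 0.6094517707824707 -0.13793376088142395 r 0.04955829307436943 n 2 slot yaw 3.563980264946096 mid [ 0.6105 -0.1378] areas [2778.5, 2841.0]
```

View pics/top6.png

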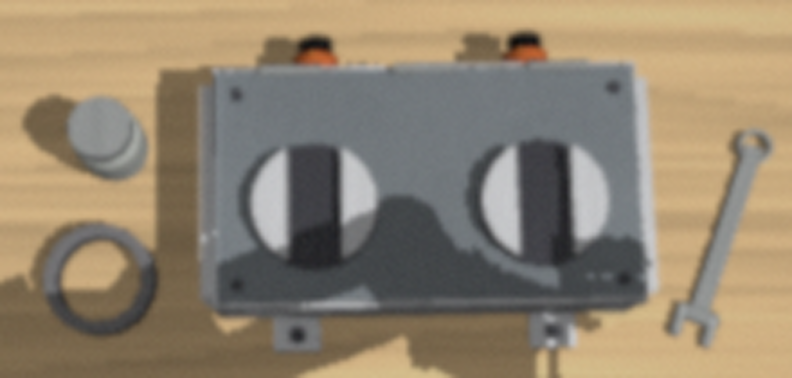

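```bash
python3 - <<'E'
from h import *
g=cv2.cvtColor(cv2.imread("pics/top6.png"),cv2.COLOR_BGR2GRAY).astype(float)
g=cv2.GaussianBlur(g,(0,0),2); gx=cv2.Sobel(g,cv2.CV_64F,1,0)
for nm,a,b in(("L left",270,305),("L right",325,355),("R left",503,535),("R right",555,585)):
    s=-1 if "left" in nm else 1
    ys=np.arange(165,222); xs=np.array([a+np.argmax(s*gx[y,a:b]) for y in ys])
    W=np.array([plane("top",*tz(x,y),.108)[:2] for x,y in zip(xs,ys)])
    k=np.polyfit(W[:,0],W[:,1],1); print(nm,"edge yaw deg",np.degrees(np.arctan(k[0])),xs[0],xs[-1])
E
```

```text
L left edge yaw deg 0.8561989116129515 287 287
L right edge yaw deg 0.9595117957214571 340 340
R left edge yaw deg 1.567713743757909 517 519
R right edge yaw deg 0.9856035097122958 570 573
```

```bash
python3 - <<'E'
from rig import ticket
print(ticket.hand_in())
E
```

```text
the job is handed in; nothing more can be done
None
```

The hatch is shut and both fasteners are turned clockwise to their stops. I handed the job in at about 16.4 s of the 61 s allowed; the hand-in gives no verdict.

- **Hatch:** I pushed it down with closed fingertips until it stopped firmly at 22 N. The fingertips were then 90 mm above the bench, the shut height. The pictures afterwards show it flat on the case.
- **Fasteners:** I turned the left one first, then the right. Each time the wrist moment rose to about 2.7 N m, which I took as the stop. In the last top picture the slot edges point 0.9–1.6° from the world x axis, and the case itself is turned about 1°, so both are within roughly 1° of locked.
- **Disagreeing check:** my other angle check, from the bright halves of the discs, read 7.4° and then 9.6° for the left fastener (1.7° and 3.6° for the right). The gripper's shadow lay across the left disc in both pictures and partly across the right disc in the second. I discounted those readings and used the slot edges, measured where the left slot was mostly unshadowed.
- **Bystanders:** the wrench, the roll and the jar look unmoved in the pictures; I did not measure them. The arm ended clear of everything, with forces near zero.

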